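# Check sample jar caps and set the loose one aside

## Task

Gently twist the cap of every jar in the rack clockwise: a sound cap soon stops, a loose one keeps turning (give it about a quarter turn); leave each cap as twisted, do not turn it back. Once its cap is found loose, set that jar upright on the floor of the red rework tray. Leave the sound jars standing in their bays, do not force or tip anything, and leave the other things on the bench where they are.

Things in the scene. Friction and masses are not known exactly. Their poses are not given: they have to be found in the camera images.
- rack: Fixed steel rack, yaw within 0.2 rad: three bays 115 mm apart along its y, open at the front (-x, towards the robot), no floor: jars stand on the bench. Origin on the bench at the middle bay's centre. Bays 54 mm wide between 5 mm side walls; back wall's inner face 27 mm behind (+x of) the bay centre; walls 30 mm high.
- tray: Fixed red rework tray, open on top, 120 x 120 mm outside, walls 4 mm thick and 22 mm high; room inside 112 x 112 mm. Origin under its centre, z up. It stands left or right in front of the rack.
- tray_in (a point): Centre of the rework tray's inner floor (about 4 or 5 mm above the bench); axes as the tray's.
- jar_a: Amber square sample jar, 50 x 50 mm, body 72 mm tall, 114 mm tall with cap, about 0.33 kg, white label with blue band. Origin at the centre of its underside, z up; x is the rack's x at the start. Starts standing in one of the three bays (which one varies), with about 2 mm of play to its walls, so it may shift a little before its cap turns.
- bar_a (a point): Centre of the yellow grip bar on the cap of jar_a, 107 mm above the jar's underside; axes turn with the cap. Bar: 70 mm along y, 10 mm thick (x), 14 mm high (z), on a round black cap 44 mm across, 18 mm high. Its +y end starts on the robot's left; pushing that end to +x (jar against the back wall) turns the cap clockwise.
- cap_a (a joint): Turn of the cap of jar_a relative to the jar, rad, growing clockwise seen from above; it starts between 0 and 0.04. It turns with light friction (0.02 N m, under 1 N at the bar's end) and stays where left. A sound cap stops dead at 0.22; a loose (stripped) cap goes on turning freely. All caps look alike.
- jar_b: Amber square sample jar, 50 x 50 mm, body 72 mm tall, 114 mm tall with cap, about 0.33 kg, white label with blue band. Origin at the centre of its underside, z up; x is the rack's x at the start. Starts standing in one of the three bays (which one varies), with about 2 mm of play to its walls, so it may shift a little before its cap turns.
- bar_b (a point): Centre of the yellow grip bar on the cap of jar_b, 107 mm above the jar's underside; axes turn with the cap. Bar: 70 mm along y, 10 mm thick (x), 14 mm high (z), on a round black cap 44 mm across, 18 mm high. Its +y end starts on the robot's left; pushing that end to +x (jar against the back wall) turns the cap clockwise.
- cap_b (a joint): Turn of the cap of jar_b relative to the jar, rad, growing clockwise seen from above; it starts between 0 and 0.04. It turns with light friction (0.02 N m, under 1 N at the bar's end) and stays where left. A sound cap stops dead at 0.22; a loose (stripped) cap goes on turning freely. All caps look alike.
- jar_c: Amber square sample jar, 50 x 50 mm, body 72 mm tall, 114 mm tall with cap, about 0.33 kg, white label with blue band. Origin at the centre of its underside, z up; x is the rack's x at the start. Starts standing in one of the three bays (which one varies), with about 2 mm of play to its walls, so it may shift a little before its cap turns.
- bar_c (a point): Centre of the yellow grip bar on the cap of jar_c, 107 mm above the jar's underside; axes turn with the cap. Bar: 70 mm along y, 10 mm thick (x), 14 mm high (z), on a round black cap 44 mm across, 18 mm high. Its +y end starts on the robot's left; pushing that end to +x (jar against the back wall) turns the cap clockwise.
- cap_c (a joint): Turn of the cap of jar_c relative to the jar, rad, growing clockwise seen from above; it starts between 0 and 0.04. It turns with light friction (0.02 N m, under 1 N at the bar's end) and stays where left. A sound cap stops dead at 0.22; a loose (stripped) cap goes on turning freely. All caps look alike.
- dish: Bystander: loose white ceramic bowl, 90 mm across, 30 mm high, beside the tray's place on the other side. Origin under its centre.
- cup: Bystander: loose grey plastic cup, 72 mm across, 90 mm high, beside the rack. Origin under its centre.
- flask: Bystander: loose clear bottle with a red cap, 60 mm across, 140 mm high, beside the rack on the other side. Origin under its centre.
- spatula: Bystander: loose spatula, about 180 mm long, lying on the bench between tray and dish. Origin near its middle, on the bench, x along it.

How it is judged:
By the outcome, as a careful person would: the job done as asked, in the order asked, and still so for the second after the job is handed in, with the robot touching nothing.
It also fails if it takes over 64 s, if anything falls off the work surface, if the arm or the gripper's body presses on something with over 40 N, if the wrist force passes 120 N, or if a joint passes its speed limit or range.

## Robot

A 7-joint arm with a two-finger parallel gripper is mounted at the origin on the work surface. World frame = base frame: x ahead of the robot, y to its left, z up, the work surface at z = 0. Lengths are in m, angles in rad, forces in N, time in s.
With the tool pointing down it reaches from about 0.425 to 0.925 m from the base axis. Payload 6.8 kg.
Tool frame: the origin (TCP) lies at the very end of the fingers, on their centre line; the grasp point (between the pads) lies ctrl.grip_depth behind it (ctrl.grip_depth is the distance from the TCP to the grasp point, in m); z points along the fingers, y is the line along which they close (so a half turn about z gives the same grasp; the last joint's range is limited). The gripper opens to 85 mm and grips with 20 to 120 N. Pads are 22 mm wide; open, the fingers measure 114 mm over their backs; the gripper's body (76 mm by 85 mm) begins 54 mm behind the grasp point. The pads swing forward as they close: fully open they stand 13 mm farther back than shut.
Start: joints at [1.126, 0.477, 0.022, 1.555, -0.011, 1.109, -0.083], TCP at [0.223, -0.637, 0.231] pointing down, gripper open.
Joint ranges: [-2.96, 2.96], [-0.34, 2.1], [-1.41, 1.46], [0.24, 2.44], [-1.37, 4.51], [0.17, 1.92], [-2.96, 2.96]. Speed limits (rad/s): [2.39, 2.39, 3.14, 3.14, 3.14, 3.14, 3.14].

## Interface

Orientations are given as a 3x3 rotation matrix whose columns are the frame's x, y, z axes.
In Python, from plant import ctrl gives the robot as it stands.
- The arm moves only by the shell command python3 nudge.py [OPENING] [FORCE], which reads ROWS from standard input. ROWS is a JSON list of rows, 1 to 5 of them, each an object with the fields sx, sy, sz (the shift in normalised numbers (1 is 0.5 m)), turn (a turn about the tool's z in fractions of the full range, 1 being 2 rad); a field left out counts as zero; each row is the pose to reach, as a shift and turn from the pose commanded when the command began, along the tool's axes at that moment; what a row does not reach only later rows make up. A row lasts 1/8 s, in which the tool goes at most 0.0625 m and 0.188 rad, less where a joint would pass 70% of its speed; a pose out of reach is approached as far as the arm can. OPENING is the finger opening in m, set as the command begins (- or left out keeps the last). The fingers move at their own pace and stop on an object; FORCE is the grip in N (left out, the last holds). Time passes only in rows, so rows that do not move let the fingers close. It prints the time, the measured TCP pose, the force, the opening and the grip force at its end. Shift and turn numbers lie between -1 and 1, and a call with a number outside is refused. Input that does not fit is refused with a message, and nothing moves.
- ctrl.get_obs(): the state, without advancing time (a new reading comes with each control period).
- ctrl.grab_frame(name): name is "scene" or "top" or "wrist"; returns a dict with "color" (384x512x3 uint8, blue, green, red), "intrinsics" (3x3 intrinsics, pixels), "k1" (the pictures are not rectified: a ray, as slopes to the right and down, at radius r is drawn at 1 + k1 r^2 times it, then the intrinsics apply), "rvec" (rotation vector, rad) and "tvec" (3), from world to camera coordinates, as OpenCV has them. Camera axes: x right, y down, z forward; pixel columns grow to the right and rows downward; lengths in m; the calibration is good to about 2 mm. A picture is of the moment at which its call begins. There is no depth.
- ctrl.finish_job(): hands the job in; it is judged then, once.
The state is a dict: "time_s": time; "q": joint angles; "joint_vel": joint speeds; "joint_torque": joint torques, N m; "tcp_pos": TCP position; "tool_rot": TCP orientation; "ft_force": force on the tool from outside, world axes, zero at the start; "moment": the same for the moment, N m; "grip_width": finger opening in m; "grasp_force": force on a finger pad.
Only numpy, scipy, OpenCV 4.12 (cv2) and the standard library are available. Lean on these libraries where they do the work, as an engineer would, in place of code of your own. Each camera call takes 0.05 s, during which the arm holds its last target. There are 200 camera calls.

## Working session

There is one attempt and no reset: what is moved stays moved. The work goes in short steps, Python scripts to look and compute and a shell command to move; the robot and the scene stay as the last step left them, time stands still between calls to the robot, and variables do not carry over. Pictures are saved under pics/ and viewed, at most 10 in all, crops included, and the job is handed in when it is done.

```bash
ls; mkdir -p pics
python3 - <<'E'
from plant import ctrl
import cv2
o=ctrl.get_obs();print(o['time_s'],o['tcp_pos'],o['tool_rot'],ctrl.grip_depth,o['grip_width'])
for n in("top","scene"):
    f=ctrl.grab_frame(n);cv2.imwrite(f'pics/{n}0.png',f['color']);print(n,f['intrinsics'],f['k1'],f['rvec'],f['tvec'])
E
```

```text
nudge.py
pics
plant.py
  5 nudge.py
  3 plant.py
  8 total
0.0 [ 0.22285661 -0.63651299  0.23032482] [[ 9.43808076e-01  3.30493213e-01 -7.42114426e-04]
 [ 3.30494014e-01 -9.43806606e-01  1.67247689e-03]
 [-1.47670237e-04 -1.82376157e-03 -9.99998326e-01]] 0.0187 0.08553579608027105
top [[489.30393013   0.         255.86491743]
 [  0.         489.30393013 194.86289829]
 [  0.           0.           1.        ]] -0.11860845637245085 [ 2.12769674 -2.14682634  0.21682743] [-0.00539646  0.5528994   1.06476299]
scene [[459.67505696   0.         244.74672368]
 [  0.         459.67505696 195.39004323]
 [  0.           0.           1.        ]] -0.08668462279514792 [ 0.97952155  2.56450171 -0.91725269] [ 0.40416931 -0.2341426   1.29421099]
```

View pics/top0.png

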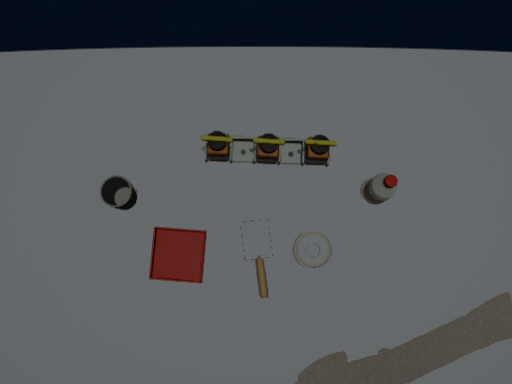

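View pics/scene0.png

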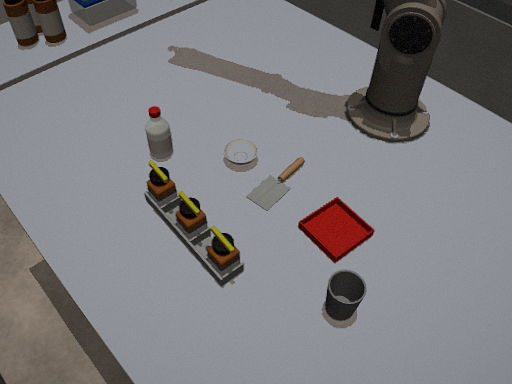

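The top view is +x up, +y left. It shows yellow bars near (217,139), (269,141) and (320,142), the red tray at (179,255), the cup at (118,193), the flask at (383,187), the dish at (313,250) and the spatula at (260,260). The scene view confirms this layout.

```bash
cat > h.py <<'E'
import numpy as np, cv2
from plant import ctrl
def cast(f,px,z):
    K=f['intrinsics']; d=np.array([f['k1'],0,0,0,0.])
    n=cv2.undistortPoints(np.float64(px).reshape(-1,1,2),K,d).reshape(-1,2)
    R=cv2.Rodrigues(np.float64(f['rvec']))[0]; C=-R.T@np.ravel(f['tvec'])
    r=np.c_[n,np.ones(len(n))]@R
    return C+r*((z-C[2])/r[:,2])[:,None]
def yellow(f): 
    b,g,r=[f['color'][...,i].astype(int) for i in range(3)]
    return ((r>90)&(g>90)&(b<0.45*r)&(abs(r-g)<70)).astype(np.uint8)
def red(f):
    b,g,r=[f['color'][...,i].astype(int) for i in range(3)]
    return ((r>70)&(g<0.35*r)&(b<0.35*r)).astype(np.uint8)
def blobs(m,f,z,amin):
    out=[]
    for c in cv2.findContours(m,cv2.RETR_EXTERNAL,cv2.CHAIN_APPROX_NONE)[0]:
        if cv2.contourArea(c)<amin: continue
        p=cast(f,c.reshape(-1,2),z)[:,:2]
        rc=cv2.minAreaRect((p*1e3).astype(np.float32)); bx=cv2.boxPoints(rc)
        e=[bx[1]-bx[0],bx[2]-bx[1]]; e=max(e,key=np.linalg.norm); a=np.arctan2(e[1],e[0])%np.pi
        out.append((np.array(rc[0]),sorted(rc[1]),a,cv2.contourArea(c)))
    return sorted(out,key=lambda t:-t[0][1])
E
python3 - <<'E'
from h import *
for n in("top","scene"):
    f=ctrl.grab_frame(n)
    for c,s,a,A in blobs(yellow(f),f,.112,15): print(n,'Y',c.round(1),np.round(s,1),round(a-np.pi/2,3),A)
    for c,s,a,A in blobs(red(f),f,.022,200): print(n,'R',c.round(1),np.round(s,1),round(a,3),A)
E
cat > go.py <<'E'
import sys
from h import *
# x y z yaw(of tool y axis): print the shift in tool axes and turn
x,y,z,a=map(float,sys.argv[1:5]); o=ctrl.get_obs(); R=np.array(o['tool_rot'])
d=R.T@(np.array([x,y,z])-o['tcp_pos']); cur=np.arctan2(R[1,1],R[0,1])
t=(cur-a+np.pi/2)%np.pi-np.pi/2
print('d',d.round(4),'turn',t.round(4),'len',np.linalg.norm(d).round(3),'q7',np.round(o['q'][6],3),'yawY',cur.round(4))
E
python3 go.py .660 -.154 .20 -.065
```

```text
d [ 0.572  -0.3111  0.031 ] turn -1.1689 len 0.652 q7 -0.083 yawY -1.2339
```

The manual's scale: shifts go in shares of 0.5 m and turns go in shares of 2 rad. Converting my numbers, 0.265 m / 0.5 = 0.53, 0.212 m / 0.5 = 0.424.

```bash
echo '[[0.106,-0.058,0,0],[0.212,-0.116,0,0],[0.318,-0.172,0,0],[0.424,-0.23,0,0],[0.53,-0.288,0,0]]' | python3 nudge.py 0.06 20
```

```text
refused: ROWS must be a list of objects with named fields. Nothing was moved.
```

The call was refused and nothing moved: it wants a list of objects with named fields. Same move again in that form.

```bash
echo '[{"sx": 0.106,"sy": -0.058},{"sx": 0.212,"sy": -0.116},{"sx": 0.318,"sy": -0.172},{"sx": 0.424,"sy": -0.23},{"sx": 0.53,"sy": -0.288}]' | python3 nudge.py 0.06 20; echo '[{"sx": 0.106,"sy": -0.058},{"sx": 0.212,"sy": -0.116},{"sx": 0.318,"sy": -0.172},{"sx": 0.424,"sy": -0.23},{"sx": 0.53,"sy": -0.288,"turn": -0.09}]' | python3 nudge.py; echo '[{"turn": -0.09},{"turn": -0.18},{"turn": -0.27},{"turn": -0.36},{"turn": -0.45}]' | python3 nudge.py; python3 go.py .660 -.154 .18 -.065
```

```text
time_s: 0.82
tcp_pos: [0.4266, -0.412, 0.2313]
tool_rot: [[0.944, 0.33, 0.0], [0.33, -0.944, -0.0], [0.0, 0.0, -1.0]]
ft_force: [0.4, -0.3, 0.3]
grip_width: 0.06
grasp_force: 0.0
time_s: 1.45
tcp_pos: [0.6292, -0.1885, 0.2312]
tool_rot: [[0.867, 0.497, -0.0], [0.497, -0.867, -0.0], [-0.0, 0.0, -1.0]]
ft_force: [1.2, -0.0, -0.7]
grip_width: 0.0599
grasp_force: 0.0
time_s: 2.08
tcp_pos: [0.6279, -0.1902, 0.231]
tool_rot: [[0.148, 0.989, -0.001], [0.989, -0.148, 0.0], [-0.0, -0.001, -1.0]]
ft_force: [0.5, 0.1, -0.1]
grip_width: 0.0598
grasp_force: 0.0
d [0.0406 0.0264 0.051 ] turn -0.0832 len 0.07 q7 -0.107 yawY -0.1482
```

Scaled: 0.051 m / 0.5 = 0.102, 0.0406 m / 0.5 = 0.0812, -0.083 rad / 2 = -0.0415.

```bash
echo '[{"sx": 0.04,"sy": 0.026,"sz": 0.05,"turn": -0.02},{"sx": 0.0812,"sy": 0.0528,"sz": 0.102,"turn": -0.0415},{"sx": 0.0812,"sy": 0.0528,"sz": 0.102,"turn": -0.0415}]' | python3 nudge.py
python3 - <<'E'
from h import *
f=ctrl.grab_frame('wrist'); cv2.imwrite('pics/w1.png',f['color'])
for c,s,a,A in blobs(yellow(f),f,.114,60): print('Y',c.round(1),np.round(s,1),round(a-np.pi/2,3),A)
print(ctrl.get_obs()['tcp_pos'])
E
```

```text
time_s: 2.45
tcp_pos: [0.6597, -0.1515, 0.1777]
tool_rot: [[0.068, 0.998, -0.004], [0.998, -0.068, 0.002], [0.002, -0.004, -1.0]]
ft_force: [-0.2, -0.4, -0.6]
grip_width: 0.0602
grasp_force: 0.0
Y [662.9 -53.3] [ 8.9 40.6] -0.065 1210.0
Y [ 673.9 -126.4] [ 6.1 10.9] 0.977 89.0
Y [ 660.7 -153.7] [ 8.7 66. ] -0.071 947.0
[ 0.65994837 -0.15332005  0.17920912]
```

View pics/w1.png

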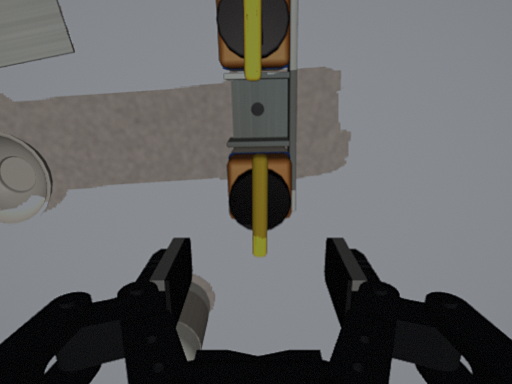

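The wrist view shows the right bar from (260,155) to (260,255), centred between the fingers and well aligned. I'll lower onto it and grip.

Scaled: 0.077 m / 0.5 = 0.154, 0.04 m / 0.5 = 0.08, 0.005 rad / 2 = 0.0025.

```bash
python3 go.py .6605 -.1537 .102 -.071; echo '[{"sz": 0.08,"turn": 0.0025},{"sz": 0.154,"turn": 0.0025},{"sz": 0.154,"turn": 0.0025}]' | python3 nudge.py; echo '[{},{},{},{}]' | python3 nudge.py 0.0 20; python3 -c "
from h import *;o=ctrl.get_obs();print(o['moment'],o['q'])"
```

```text
d [-0.0004  0.0008  0.0772] turn 0.001 len 0.077 q7 -0.121 yawY -0.07
time_s: 2.88
tcp_pos: [0.6582, -0.1555, 0.1015]
tool_rot: [[0.078, 0.997, -0.005], [0.997, -0.078, -0.0], [-0.001, -0.005, -1.0]]
ft_force: [0.2, 0.0, 0.9]
grip_width: 0.0598
grasp_force: 0.0
time_s: 3.38
tcp_pos: [0.6611, -0.1543, 0.1051]
tool_rot: [[0.076, 0.997, 0.002], [0.997, -0.076, -0.001], [-0.001, 0.002, -1.0]]
ft_force: [-2.1, -0.4, 5.6]
grip_width: 0.0093
grasp_force: 23.2
[ 0.01740364  0.45010408 -0.00805663] [ 0.39871903  0.6391704  -0.37878092  1.6273909   0.28007305  0.92726682
 -0.15713983]
```

Scaled: -0.002 m / 0.5 = -0.004.

```bash
echo '[{"sz": -0.004},{"sz": -0.004}]' | python3 nudge.py; echo '[{"turn": 0.025},{"turn": 0.05}]' | python3 nudge.py; python3 -c "
from h import *;o=ctrl.get_obs();print(o['moment'],o['q'][6])"
```

```text
time_s: 3.62
tcp_pos: [0.6601, -0.154, 0.1051]
tool_rot: [[0.076, 0.997, -0.001], [0.997, -0.076, 0.0], [0.0, -0.001, -1.0]]
ft_force: [-0.4, 0.1, 0.3]
grip_width: 0.0095
grasp_force: 22.6
time_s: 3.88
tcp_pos: [0.6605, -0.1537, 0.1051]
tool_rot: [[0.176, 0.984, 0.0], [0.984, -0.176, 0.001], [0.001, -0.0, -1.0]]
ft_force: [0.4, 0.7, -2.9]
grip_width: 0.009
grasp_force: 22.3
[ 0.12785489 -0.09836723  0.02223652] -0.2445307321317272
```

```bash
cat > m.py <<'E'
from h import *
o=ctrl.get_obs();R=o['tool_rot'];print('MZ',round(o['moment'][2],3),'M',np.round(o['moment'][:2],2),'yawY',round(float(np.arctan2(R[1][1],R[0][1])),3),'q7',round(o['q'][6],2))
E
for i in 1 2; do :; done
echo '[{"turn": 0.015},{"turn": 0.03}]' | python3 nudge.py | grep ft_; python3 m.py;  echo '[{"turn": 0.01},{"turn": 0.02}]' | python3 nudge.py| grep ft_; python3 m.py; echo '[{"turn": 0.01},{"turn": 0.02}]' | python3 nudge.py| grep ft_; python3 m.py
```

```text
ft_force: [-0.2, 0.5, -3.1]
MZ -0.039 M [ 0.19 -0.16] yawY -0.237 q7 -0.3
ft_force: [-0.6, -0.3, -3.9]
MZ -0.017 M [ 0.07 -0.01] yawY -0.277 q7 -0.33
ft_force: [-0.2, -0.2, -3.4]
MZ 0.051 M [ 0.05 -0.02] yawY -0.317 q7 -0.37
```

Scaled: 0.001 m / 0.5 = 0.002, 0.02 rad / 2 = 0.01.

```bash
echo '[{"sz": 0.002,"turn": 0.01},{"sz": 0.002,"turn": 0.015}]' | python3 nudge.py | grep -E 'ft_|tcp'; python3 m.py;  echo '[{"turn": 0.01},{"turn": 0.015}]' | python3 nudge.py| grep ft_; python3 m.py
```

```text
tcp_pos: [0.6607, -0.1541, 0.1051]
ft_force: [-1.6, 0.1, 4.4]
MZ 0.033 M [0.14 0.52] yawY -0.347 q7 -0.39
ft_force: [-2.8, 0.9, 5.2]
MZ 0.07 M [0.15 0.6 ] yawY -0.377 q7 -0.42
```

Scaled: -0.0006 m / 0.5 = -0.0012, 0.03 rad / 2 = 0.015.

```bash
echo '[{"sz": -0.0012,"turn": 0.01},{"sz": -0.0012,"turn": 0.015}]' | python3 nudge.py | grep -E 'ft_|tcp'; python3 m.py;  echo '[{"turn": 0.01},{"turn": 0.015}]' | python3 nudge.py| grep ft_; python3 m.py
python3 - <<'E'
from h import *
f=ctrl.grab_frame('wrist'); cv2.imwrite('pics/w2.png',f['color'])
E
```

```text
tcp_pos: [0.6606, -0.154, 0.1051]
ft_force: [-2.7, 0.5, 4.0]
MZ 0.028 M [0.17 0.43] yawY -0.407 q7 -0.44
ft_force: [-2.0, 0.4, 4.9]
MZ 0.057 M [0.12 0.5 ] yawY -0.437 q7 -0.47
```

View pics/w2.png

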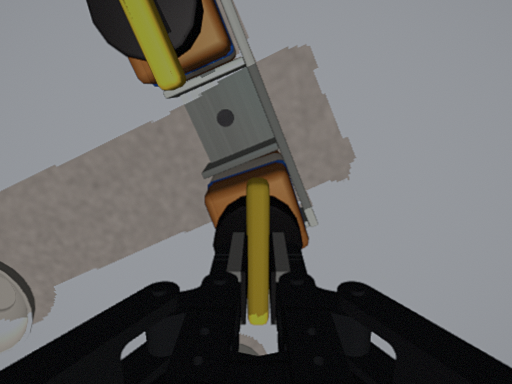

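The bar has turned about 0.4 rad with the fingers (x≈258, vertical in the wrist image). The jar body is still square to its bay and there's no torque, so this cap is loose. I'll finish the quarter turn.

Scaled: -0.0004 m / 0.5 = -0.0008, 0.6 rad / 2 = 0.3.

```bash
echo '[{"sz": -0.0008,"turn": 0.06},{"sz": -0.0008,"turn": 0.12},{"sz": -0.0008,"turn": 0.18},{"sz": -0.0008,"turn": 0.24},{"sz": -0.0008,"turn": 0.3}]' | python3 nudge.py | grep -E 'ft_|tcp'; python3 m.py;  echo '[{"turn": 0.06},{"turn": 0.12},{"turn": 0.18},{"turn": 0.24},{"turn": 0.295}]' | python3 nudge.py| grep -E 'ft_|tcp|time'; python3 m.py
python3 - <<'E'
from h import *
f=ctrl.grab_frame('top')
for c,s,a,A in blobs(yellow(f),f,.114,10): print('Y',c.round(1),np.round(s,1),round(a-np.pi/2,3),A)
E
```

```text
tcp_pos: [0.6604, -0.1542, 0.1051]
ft_force: [-0.7, -0.9, 2.1]
MZ 0.019 M [0.02 0.36] yawY -1.04 q7 -0.99
time_s: 6.92
tcp_pos: [0.6604, -0.1543, 0.1051]
ft_force: [-1.6, 0.5, 1.7]
MZ 0.006 M [0.01 0.35] yawY -1.63 q7 -1.5
Y [668.5  76.2] [ 9.1 63.7] -0.007 88.0
Y [662.4 -37.9] [ 9.5 68.3] -0.065 94.0
Y [ 641.4 -151.9] [ 2.2 25.1] 1.533 10.5
```

Scaled: -0.13 m / 0.5 = -0.26, -0.11 m / 0.5 = -0.22.

```bash
echo '[{},{}]' | python3 nudge.py - 40| grep -E 'ft_|grasp'; echo '[{"sz": -0.04},{"sz": -0.1},{"sz": -0.16},{"sz": -0.22},{"sz": -0.26}]' | python3 nudge.py
python3 - <<'E'
from h import *
f=ctrl.grab_frame('wrist'); cv2.imwrite('pics/w3.png',f['color'])
f=ctrl.grab_frame('top'); m=red(f)
# tray rim corners & inner floor check
for c in cv2.findContours(m,cv2.RETR_EXTERNAL,cv2.CHAIN_APPROX_NONE)[0]:
    if cv2.contourArea(c)>200:
        q=cv2.boxPoints(cv2.minAreaRect(c)); print(q.round(1)); 
for c,s,a,A in blobs(m,f,.022,200): print('R',c,s,a-np.pi/2)
f=ctrl.grab_frame('scene')
for c,s,a,A in blobs(red(f),f,.022,200): print('R',c,s,a-np.pi/2)
E
python3 go.py .422 .170 .235 1.486
```

```text
ft_force: [-1.2, -0.6, 1.0]
grasp_force: 43.8
time_s: 7.85
tcp_pos: [0.661, -0.154, 0.2377]
tool_rot: [[0.999, -0.055, 0.002], [-0.055, -0.999, -0.0], [0.002, -0.0, -1.0]]
ft_force: [-0.2, 0.6, -3.9]
grip_width: 0.0082
grasp_force: 43.2
[[149.5 277.9]
 [153.5 227.1]
 [205.5 231.1]
 [201.5 281.9]]
R [420.69702148 169.70239258] [116.45134735107422, 118.23555755615234] -0.08316541
R [425.07830811 173.02851868] [121.3343276977539, 125.11882781982422] -0.09274161
d [-0.2564 -0.3105  0.0008] turn 0.0298 len 0.403 q7 -1.488 yawY -1.6258
```

View pics/w3.png

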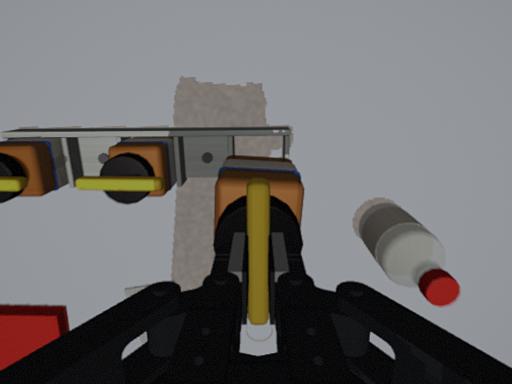

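The jar hangs upright at about (258,200), turned slightly clockwise. The bay is clear. Next is the carry to the tray, placing it on the +y half in case a second jar is loose.

Scaled: -0.215 m / 0.5 = -0.43, -0.03 m / 0.5 = -0.06.

```bash
python3 go.py .424 .1965 .235 1.546; echo '[{"sx": -0.04,"sy": -0.06},{"sx": -0.1,"sy": -0.15},{"sx": -0.164,"sy": -0.24},{"sx": -0.23,"sy": -0.34},{"sx": -0.29,"sy": -0.43}]' | python3 nudge.py|grep -E 'tcp|ft_'; echo '[{"sx": -0.07,"sy": -0.09},{"sx": -0.14,"sy": -0.17},{"sx": -0.19,"sy": -0.22},{"sx": -0.22,"sy": -0.24,"turn": -0.0075},{"sx": -0.222,"sy": -0.244,"turn": -0.015}]' | python3 nudge.py; echo '[{}]' | python3 nudge.py|grep tcp; python3 go.py .424 .1965 .115 1.546;  python3 - <<'E'
from h import *
f=ctrl.grab_frame('wrist'); cv2.imwrite('pics/w4.png',f['color'])
E
```

```text
d [-0.2558 -0.337   0.0008] turn -0.0302 len 0.423 q7 -1.488 yawY -1.6258
tcp_pos: [0.5253, 0.0704, 0.2338]
ft_force: [0.2, 1.4, -4.0]
time_s: 9.25
tcp_pos: [0.4227, 0.1962, 0.2347]
tool_rot: [[1.0, -0.023, -0.001], [-0.023, -1.0, -0.001], [-0.001, 0.001, -1.0]]
ft_force: [0.4, -1.2, -3.8]
grip_width: 0.0082
grasp_force: 43.2
tcp_pos: [0.4244, 0.1953, 0.2351]
d [-0.0004 -0.0012  0.1201] turn -0.002 len 0.12 q7 -2.2 yawY -1.5976
```

View pics/w4.png

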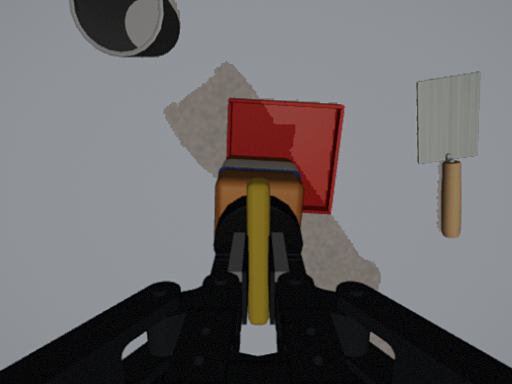

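The jar is parallel to the tray: tray top edge (230,99)-(343,106), jar label edge of similar slope. I'll cross-check the tray corners with rays from this image.

Run:
```python
from h import *
f=ctrl.grab_frame('wrist')
p=cast(f,[(229,98.5),(343.5,105),(331,213.5)],.022);print(p.round(4))
t=p[1]-p[0];u=p[2]-p[1];print(np.linalg.norm(t),np.linalg.norm(u),'yaw',np.arctan2(-t[0],-t[1])*-1,(p[0]+p[2])/2)
```

```text
[[0.4867 0.2231 0.022 ]
 [0.4771 0.1068 0.022 ]
 [0.3591 0.1153 0.022 ]]
0.11674266949099046 0.1182919865919054 yaw -0.08219699060547397 [0.42287359 0.16920806 0.022     ]
```

Scaled: 0.12 m / 0.5 = 0.24, 0.115 m / 0.5 = 0.23.

```bash
echo '[{"sz": 0.08},{"sz": 0.15},{"sz": 0.2},{"sz": 0.23},{"sz": 0.24}]' | python3 nudge.py|grep -E 'tcp|ft_'; echo '[{"sz": 0.002},{"sz": 0.004},{"sz": 0.006}]' | python3 nudge.py|grep -E 'tcp|ft_'; echo '[{"sz": 0.002},{"sz": 0.003}]' | python3 nudge.py|grep -E 'tcp|ft_'
```

```text
tcp_pos: [0.4238, 0.196, 0.1148]
ft_force: [-0.3, -0.7, -3.3]
tcp_pos: [0.4239, 0.1968, 0.1129]
ft_force: [-0.2, 0.0, -4.4]
tcp_pos: [0.4235, 0.1966, 0.1109]
ft_force: [0.2, 0.1, -3.8]
```

Scaled: 0.0007 m / 0.5 = 0.0014.

```bash
echo '[{"sz": 0.0014},{"sz": 0.0014}]' | python3 nudge.py|grep -E 'tcp|ft_';echo '[{"sz": 0.0014},{"sz": 0.0014}]' | python3 nudge.py|grep -E 'tcp|ft_'
```

```text
tcp_pos: [0.4234, 0.1965, 0.11]
ft_force: [-0.5, 0.1, -3.3]
tcp_pos: [0.4234, 0.1965, 0.1093]
ft_force: [0.8, -0.3, -3.2]
```

Scaled: 0.0007 m / 0.5 = 0.0014.

```bash
echo '[{"sz": 0.0014},{"sz": 0.0014}]' | python3 nudge.py|grep -E 'tcp|ft_';echo '[{"sz": 0.0012},{"sz": 0.0012}]' | python3 nudge.py|grep -E 'tcp|ft_'
```

```text
tcp_pos: [0.4237, 0.197, 0.109]
ft_force: [-1.1, -0.5, 0.7]
tcp_pos: [0.4238, 0.1972, 0.109]
ft_force: [-2.1, 0.3, 7.8]
```

Scaled: -0.0007 m / 0.5 = -0.0014.

```bash
echo '[{"sz": -0.0014},{"sz": -0.0014},{"sz": -0.0014}]' | python3 nudge.py 0.035 20|grep -E 'tcp|ft_|width'; echo '[{"sz": -0.04},{"sz": -0.12},{"sz": -0.2},{"sz": -0.2}]' | python3 nudge.py|grep -E 'tcp|ft_|time'
python3 - <<'E'
from h import *
f=ctrl.grab_frame('wrist'); cv2.imwrite('pics/w5.png',f['color'])
E
python3 go.py .663 -.0385 .205 1.486; python3 go.py .663 -.0385 .205 -.07
```

```text
tcp_pos: [0.4235, 0.1964, 0.1087]
ft_force: [-0.2, 1.3, -0.0]
grip_width: 0.0353
time_s: 12.6
tcp_pos: [0.4253, 0.1976, 0.2117]
ft_force: [0.8, 0.2, 0.1]
d [0.2447 0.2292 0.0052] turn 0.0593 len 0.335 q7 -2.211 yawY -1.5963
d [0.2447 0.2292 0.0052] turn -1.5263 len 0.335 q7 -2.211 yawY -1.5963
```

View pics/w5.png

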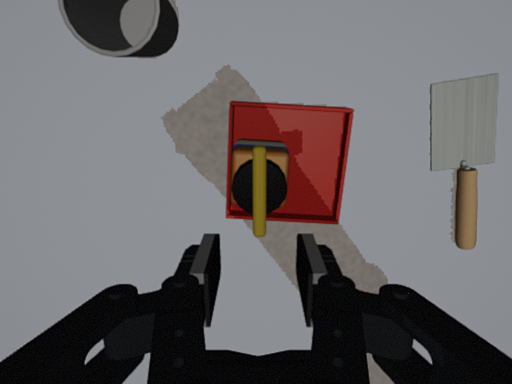

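The jar stands upright inside the tray at (260,175), clear of the walls. On to the middle jar.

Scaled: 0.204 m / 0.5 = 0.408, 0.191 m / 0.5 = 0.382.

```bash
echo '[{"sx": 0.08,"sy": 0.076},{"sx": 0.164,"sy": 0.152},{"sx": 0.246,"sy": 0.23},{"sx": 0.326,"sy": 0.306},{"sx": 0.408,"sy": 0.382}]' | python3 nudge.py 0.06 20|grep tcp; echo '[{"sx": 0.06,"sy": 0.056,"turn": -0.05},{"sx": 0.0814,"sy": 0.0764,"turn": -0.14},{"sx": 0.0814,"sy": 0.0764,"turn": -0.23},{"sx": 0.0814,"sy": 0.0764,"turn": -0.32},{"sx": 0.0814,"sy": 0.0764,"turn": -0.41}]' | python3 nudge.py|grep tcp;echo '[{"sz": 0.02,"turn": -0.09},{"sz": 0.04,"turn": -0.18},{"sz": 0.05,"turn": -0.27},{"sz": 0.05,"turn": -0.353},{"sz": 0.05,"turn": -0.353}]' | python3 nudge.py|grep -E 'tcp|time'
python3 - <<'E'
from h import *
f=ctrl.grab_frame('wrist')
for c,s,a,A in blobs(yellow(f),f,.114,60): print('Y',c.round(1),np.round(s,1),round(a-np.pi/2,3),A)
E
python3 go.py .663 -.0385 .106 -.07
```

```text
tcp_pos: [0.6228, -0.0009, 0.2069]
tcp_pos: [0.6614, -0.0388, 0.2066]
time_s: 14.52
tcp_pos: [0.6614, -0.0389, 0.1819]
Y [669.3  60.7] [ 8.6 38.6] -0.076 1071.5
Y [676.5 -14.3] [ 8.5 10.2] 1.501 103.0
Y [664.3 -38.4] [ 8.2 67.3] -0.072 910.0
d [0.0004 0.0016 0.0763] turn -0.0035 len 0.076 q7 -0.28 yawY -0.0735
```

Scaled: 0.0765 m / 0.5 = 0.153, 0.04 m / 0.5 = 0.08, -0.002 rad / 2 = -0.001.

```bash
echo '[{"sy": 0.003,"sz": 0.08},{"sx": 0.0008,"sy": 0.0056,"sz": 0.153,"turn": -0.001},{"sx": 0.0008,"sy": 0.0056,"sz": 0.153,"turn": -0.001}]' | python3 nudge.py|grep -E 'tcp|ft_'; echo '[{},{},{},{}]' | python3 nudge.py 0.0 20; python3 m.py
```

```text
tcp_pos: [0.6625, -0.0386, 0.1039]
ft_force: [-1.3, 0.2, 0.2]
time_s: 15.45
tcp_pos: [0.6657, -0.0385, 0.1088]
tool_rot: [[0.068, 0.998, 0.002], [0.998, -0.068, -0.0], [-0.0, 0.002, -1.0]]
ft_force: [-1.8, 0.5, 6.1]
grip_width: 0.0091
grasp_force: 22.6
MZ 0.024 M [-0.    0.49] yawY -0.068 q7 -0.31
```

```bash
echo '[{"sz": -0.002},{"sz": -0.004},{"sz": -0.004}]' | python3 nudge.py|grep -E 'tcp|ft_'; echo '[{"turn": 0.015},{"turn": 0.03},{"turn": 0.03}]' | python3 nudge.py|grep -E 'tcp|ft_'; python3 m.py; echo '[{"turn": 0.015},{"turn": 0.03},{"turn": 0.03}]' | python3 nudge.py|grep -E 'tcp|ft_'; python3 m.py
```

```text
tcp_pos: [0.6648, -0.0386, 0.109]
ft_force: [0.5, 0.6, -2.2]
tcp_pos: [0.6649, -0.0386, 0.109]
ft_force: [-0.4, -0.9, -3.8]
MZ -0.013 M [ 0.02 -0.01] yawY -0.129 q7 -0.36
tcp_pos: [0.665, -0.0386, 0.1092]
ft_force: [0.3, -0.8, -3.5]
MZ 0.02 M [-0.05 -0.  ] yawY -0.189 q7 -0.41
```

Scaled: 0.0007 m / 0.5 = 0.0014, 0.04 rad / 2 = 0.02.

```bash
echo '[{"sz": 0.0014,"turn": 0.01},{"sz": 0.0014,"turn": 0.02},{"sz": 0.0014,"turn": 0.02}]' | python3 nudge.py|grep -E 'tcp|ft_'; python3 m.py; echo '[{"turn": 0.01},{"turn": 0.02},{"turn": 0.02}]' | python3 nudge.py|grep -E 'ft_'; python3 m.py;  echo '[{"turn": 0.01},{"turn": 0.015},{"turn": 0.015}]' | python3 nudge.py|grep -E 'ft_'; python3 m.py
```

```text
tcp_pos: [0.6653, -0.0386, 0.109]
ft_force: [-2.0, -1.0, 0.5]
MZ 0.012 M [-0.04  0.27] yawY -0.228 q7 -0.44
ft_force: [-1.4, -0.6, 2.3]
MZ -0.008 M [-0.14  0.26] yawY -0.268 q7 -0.48
ft_force: [-2.6, -1.8, 4.4]
MZ 0.008 M [-0.1   0.39] yawY -0.298 q7 -0.5
```

Scaled: -0.0003 m / 0.5 = -0.0006, 0.03 rad / 2 = 0.015.

```bash
echo '[{"sz": -0.0006,"turn": 0.01},{"sz": -0.0006,"turn": 0.015},{"sz": -0.0006,"turn": 0.015}]' | python3 nudge.py|grep -E 'ft_'; python3 m.py; echo '[{"turn": 0.01},{"turn": 0.015},{"turn": 0.015}]' | python3 nudge.py|grep -E 'ft_'; python3 m.py;  echo '[{"turn": 0.01},{"turn": 0.015},{"turn": 0.015}]' | python3 nudge.py|grep -E 'ft_'; python3 m.py
```

```text
ft_force: [-1.3, -0.8, 3.3]
MZ 0.025 M [-0.12  0.27] yawY -0.328 q7 -0.53
ft_force: [-1.2, 0.2, 1.3]
MZ 0.013 M [-0.18  0.21] yawY -0.358 q7 -0.56
ft_force: [-1.7, -0.5, 2.5]
MZ 0.27 M [-0.25  0.26] yawY -0.388 q7 -0.58
```

The torque jumped to 0.27 N m, so this cap has stopped and is sound. I'll take one picture to confirm and then release.

```bash
echo '[{}]' | python3 nudge.py|grep -E 'ft_'; python3 m.py
python3 - <<'E'
from h import *
f=ctrl.grab_frame('wrist'); cv2.imwrite('pics/w6.png',f['color'])
E
echo '[{},{},{}]' | python3 nudge.py 0.06|grep -E 'tcp|ft_'; echo '[{"sz": -0.06},{"sz": -0.14},{"sz": -0.14}]' | python3 nudge.py|grep -E 'tcp|time'
python3 - <<'E'
from h import *
f=ctrl.grab_frame('wrist')
for c,s,a,A in blobs(yellow(f),f,.114,60): print('Y',c.round(1),np.round(s,1),round(a-np.pi/2,3),A)
E
python3 go.py .6693 .0762 .18 -.076
```

```text
ft_force: [-1.5, -1.8, 2.0]
MZ 0.26 M [-0.15  0.2 ] yawY -0.388 q7 -0.58
tcp_pos: [0.6651, -0.0384, 0.1088]
ft_force: [0.3, 1.0, -0.5]
time_s: 19.75
tcp_pos: [0.6675, -0.0383, 0.1827]
Y [669.5  65.8] [ 9.1 49.4] -0.082 1331.5
Y [663.7 -38.3] [ 8.4 66.6] -0.366 909.0
d [ 0.1073 -0.0405  0.0005] turn -0.3122 len 0.115 q7 -0.56 yawY -0.3882
```

View pics/w6.png

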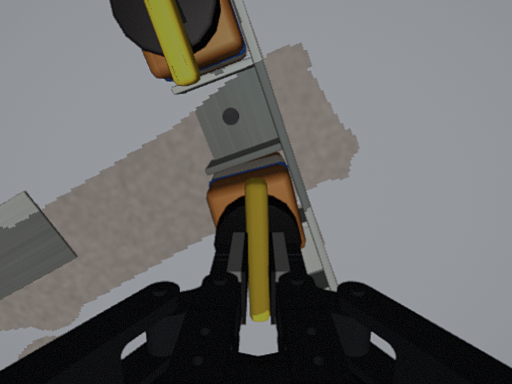

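The jar is twisted clockwise against its bay walls with the bar at -0.37 rad, which fits a sound cap at its stop. Left jar next.

Scaled: 0.1073 m / 0.5 = 0.2146, -0.0405 m / 0.5 = -0.081, -0.312 rad / 2 = -0.156.

```bash
echo '[{"sx": 0.1,"sy": -0.038,"turn": -0.05},{"sx": 0.2,"sy": -0.074,"turn": -0.125},{"sx": 0.2146,"sy": -0.081,"turn": -0.156},{"sx": 0.2146,"sy": -0.081,"turn": -0.156}]' | python3 nudge.py|grep -E 'tcp'
python3 - <<'E'
from h import *
f=ctrl.grab_frame('wrist')
for c,s,a,A in blobs(yellow(f),f,.114,60): print('Y',c.round(1),np.round(s,1),round(a-np.pi/2,3),A)
E
python3 go.py .6693 .0762 .106 -.076
```

```text
tcp_pos: [0.6673, 0.0772, 0.1774]
Y [684.8 102.4] [ 6.7 13.1] 0.858 101.5
Y [670.4  76. ] [ 8.7 67.1] -0.075 975.5
Y [668.6 -23.1] [ 9.2 38.4] -0.355 477.5
d [0.0009 0.0018 0.0716] turn -0.0015 len 0.072 q7 -0.46 yawY -0.0775
```

Scaled: 0.073 m / 0.5 = 0.146, 0.0025 m / 0.5 = 0.005, -0.001 rad / 2 = -0.0005.

```bash
echo '[{"sy": 0.003,"sz": 0.08},{"sx": 0.0008,"sy": 0.005,"sz": 0.146,"turn": -0.0005},{"sx": 0.0008,"sy": 0.005,"sz": 0.146,"turn": -0.0005}]' | python3 nudge.py|grep -E 'tcp|ft_'; echo '[{},{},{},{}]' | python3 nudge.py 0.0 20; python3 m.py
```

```text
tcp_pos: [0.6685, 0.0738, 0.1026]
ft_force: [0.4, -0.4, 0.7]
time_s: 21.22
tcp_pos: [0.6712, 0.0765, 0.1074]
tool_rot: [[0.075, 0.997, 0.001], [0.997, -0.075, 0.0], [0.0, 0.001, -1.0]]
ft_force: [-2.3, 0.0, 6.5]
grip_width: 0.0092
grasp_force: 22.8
MZ -0.037 M [-0.11  0.46] yawY -0.075 q7 -0.49
```

Scaled: -0.0013 m / 0.5 = -0.0026.

```bash
echo '[{"sz": -0.0026},{"sz": -0.0026}]' | python3 nudge.py|grep -E 'tcp|ft_'; echo '[{"turn": 0.015},{"turn": 0.03},{"turn": 0.045},{"turn": 0.06},{"turn": 0.06}]' | python3 nudge.py|grep -E 'tcp|ft_'; python3 m.py; echo '[{"turn": 0.015},{"turn": 0.03},{"turn": 0.03}]' | python3 nudge.py|grep -E 'tcp|ft_'; python3 m.py
```

```text
tcp_pos: [0.6707, 0.0763, 0.1073]
ft_force: [-1.6, 0.4, 2.3]
tcp_pos: [0.6708, 0.0763, 0.1073]
ft_force: [-0.9, -0.7, 3.5]
MZ -0.093 M [-0.08  0.26] yawY -0.196 q7 -0.59
tcp_pos: [0.6708, 0.0763, 0.1073]
ft_force: [-1.1, 0.2, 3.8]
MZ -0.003 M [-0.04  0.22] yawY -0.256 q7 -0.64
```

Scaled: 0.04 rad / 2 = 0.02.

```bash
echo '[{"turn": 0.01},{"turn": 0.02},{"turn": 0.02}]' | python3 nudge.py|grep -E 'ft_'; python3 m.py; echo '[{"turn": 0.01},{"turn": 0.015},{"turn": 0.015}]' | python3 nudge.py|grep -E 'ft_'; python3 m.py;  echo '[{"turn": 0.0075},{"turn": 0.015},{"turn": 0.015}]' | python3 nudge.py|grep -E 'ft_'; python3 m.py
```

```text
ft_force: [-0.4, 1.1, 2.6]
MZ -0.014 M [0.19 0.18] yawY -0.295 q7 -0.68
ft_force: [0.6, 1.3, 1.9]
MZ 0.124 M [ 0.34 -0.23] yawY -0.325 q7 -0.7
ft_force: [0.1, 2.4, 3.2]
MZ 0.254 M [ 0.37 -0.03] yawY -0.355 q7 -0.73
```

Scaled: 0.025 rad / 2 = 0.0125.

```bash
echo '[{"turn": 0.0075},{"turn": 0.0125},{"turn": 0.0125}]' | python3 nudge.py|grep -E 'ft_'; python3 m.py
```

```text
ft_force: [-1.0, 1.5, 4.0]
MZ 0.449 M [0.4  0.29] yawY -0.38 q7 -0.75
```

The torque climbed to 0.25 and then 0.45 N m, so this cap is also sound. I'll release, retreat and check everything.

Scaled: -0.15 m / 0.5 = -0.3, -0.1 m / 0.5 = -0.2.

```bash
echo '[{},{},{}]' | python3 nudge.py 0.06|grep -E 'tcp|ft_'; echo '[{"sz": -0.1},{"sz": -0.2},{"sz": -0.3},{"sz": -0.3}]' | python3 nudge.py|grep -E 'tcp|time|ft_'
python3 - <<'E'
from h import *
f=ctrl.grab_frame('wrist'); w=f['color']
for c,s,a,A in blobs(yellow(f),f,.114,60): print('Y',c.round(1),np.round(s,1),round(a-np.pi/2,3),A)
s=ctrl.grab_frame('scene')['color']
v=np.hstack([cv2.resize(w,(400,300)),s[130:330,130:400][:, :]. copy() if 0 else cv2.resize(s[130:330,130:397],(400,300))]);cv2.imwrite('pics/end.png',v)
E
```

```text
tcp_pos: [0.6706, 0.0757, 0.1068]
ft_force: [-0.6, 0.0, -0.7]
time_s: 24.85
tcp_pos: [0.6733, 0.0768, 0.2625]
ft_force: [-1.0, -0.1, -0.5]
Y [670.6  76.2] [ 7.5 66.9] -0.351 456.0
Y [663.6 -36.9] [ 9.  67.7] -0.357 524.0
```

View pics/end.png

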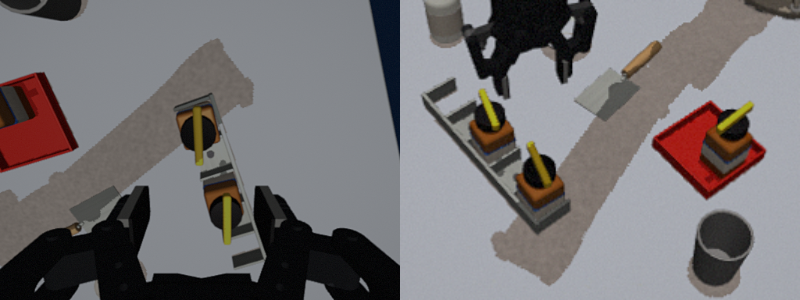

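The two sound jars stand in their bays with their caps turned (left panel, (198,135) and (226,210)). The loose jar stands upright in the tray (right panel, (727,140)), and the cup and spatula, the only bystanders fully in view, are where they were.

```bash
python3 -c "
from plant import ctrl
print(ctrl.finish_job())"
```

```text
the job is handed in; nothing more can be done
None
```

I twisted all three caps and handed the job in at about 25 s: the right jar's cap was loose, so that jar now stands upright in the red tray, and the middle and left jars had sound caps and remain in their bays, each turned slightly clockwise against its bay walls.

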